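Find the binding turntable bearing by feel and set it aside

TASK

One of the three turntable bearing units on the test board binds. First try all three where they sit: push each wheel round by its yellow peg with closed fingers for about half a turn and leave it there, but as soon as one drags hard and tightens, stop and do not force it (never more than 20 N on a wheel). Then lift the binding unit out by its centre post and set it down upright in the middle of the red tray, without dropping it; leave the two free-running units in their pockets and do not disturb the other things.

Things in the scene. Friction and masses are not known exactly. Their poses are not given: they have to be found in the camera images.
- unit_1: One of three loose turntable bearing units that look alike, 0.8 kg: square steel foot 100 x 100 x 12 mm, over it on a bearing a flat blue wheel 97 mm across with a yellow peg, in the middle a fixed steel post. Origin under the foot's centre, z up, x and y along the foot's sides. Which unit stands in which pocket of the board changes.
- post_1 (a point): The upper part of the centre post of unit_1: 26 mm thick, fixed to the foot (it does not turn), its top 75 mm above the foot's underside. This point lies on its axis, 64 mm above the foot's underside; grip here, above the peg, to carry the unit.
- peg_1 (a point): Middle of the yellow peg on the wheel of unit_1: upright, 10 mm thick, 18 mm long, 40 mm from the axis; this point is 34 mm above the foot's underside, 9 mm below the peg's top and 9 mm above the wheel's face. Push it sideways with closed fingers to turn the wheel.
- wheel_1: Blue wheel of unit_1; origin on its axis, z up, peg on its -x side. Turns either way. Free-running: under 1 N at the peg all round. Binding: 2 to 4.5 N at once, some 4 N more for each further 20 degrees; springs back a little. Grease stops every wheel when let go, so only the push at the peg tells. Never more than 20 N on it, pushing or squeezing.
- unit_2: One of three loose turntable bearing units that look alike, 0.8 kg: square steel foot 100 x 100 x 12 mm, over it on a bearing a flat blue wheel 97 mm across with a yellow peg, in the middle a fixed steel post. Origin under the foot's centre, z up, x and y along the foot's sides. Which unit stands in which pocket of the board changes.
- post_2 (a point): The upper part of the centre post of unit_2: 26 mm thick, fixed to the foot (it does not turn), its top 75 mm above the foot's underside. This point lies on its axis, 64 mm above the foot's underside; grip here, above the peg, to carry the unit.
- peg_2 (a point): Middle of the yellow peg on the wheel of unit_2: upright, 10 mm thick, 18 mm long, 40 mm from the axis; this point is 34 mm above the foot's underside, 9 mm below the peg's top and 9 mm above the wheel's face. Push it sideways with closed fingers to turn the wheel.
- wheel_2: Blue wheel of unit_2; origin on its axis, z up, peg on its -x side. Turns either way. Free-running: under 1 N at the peg all round. Binding: 2 to 4.5 N at once, some 4 N more for each further 20 degrees; springs back a little. Grease stops every wheel when let go, so only the push at the peg tells. Never more than 20 N on it, pushing or squeezing.
- unit_3: One of three loose turntable bearing units that look alike, 0.8 kg: square steel foot 100 x 100 x 12 mm, over it on a bearing a flat blue wheel 97 mm across with a yellow peg, in the middle a fixed steel post. Origin under the foot's centre, z up, x and y along the foot's sides. Which unit stands in which pocket of the board changes.
- post_3 (a point): The upper part of the centre post of unit_3: 26 mm thick, fixed to the foot (it does not turn), its top 75 mm above the foot's underside. This point lies on its axis, 64 mm above the foot's underside; grip here, above the peg, to carry the unit.
- peg_3 (a point): Middle of the yellow peg on the wheel of unit_3: upright, 10 mm thick, 18 mm long, 40 mm from the axis; this point is 34 mm above the foot's underside, 9 mm below the peg's top and 9 mm above the wheel's face. Push it sideways with closed fingers to turn the wheel.
- wheel_3: Blue wheel of unit_3; origin on its axis, z up, peg on its -x side. Turns either way. Free-running: under 1 N at the peg all round. Binding: 2 to 4.5 N at once, some 4 N more for each further 20 degrees; springs back a little. Grease stops every wheel when let go, so only the push at the peg tells. Never more than 20 N on it, pushing or squeezing.
- board: Fixed wooden test board, 127 x 399 x 14 mm, long side along its own y; origin under its centre. Three square pockets 103 x 103 mm in a row at y = -130, 0, +130 mm of its frame, 10 mm deep, floor 4 mm above the worktop; at the start a unit sits in each.
- repair_tray_in (a point): Middle of the inner floor (4 mm above the worktop) of the fixed, empty red tray for repairs: outside 184 x 184 mm, inside 176 x 176 mm, walls 4 mm thick with the rim 30 mm above the worktop; x and y axes along its sides.
- spice_jar_1: Bystander, on the open worktop just in front of the black hob: glass spice jar with yellow cap, 42 mm across, 96 mm high; origin under it.
- kitchen_timer: Bystander, near the red tray: red and white dial timer, 70 mm across, 48 mm high; origin under it.
- prep_cup_a: Bystander, near the red tray: steel prep cup, 70 mm across, 42 mm high; origin under it.

How it is judged (in metres and radians):
On the way, in this order (a step that is already met when the one before it is completed fails the run):
1. all three tried in their pockets: both free-running wheels left about half a turn round (97 to 263 degrees, peg over 60 mm from its start), the binding one turned a little (peg over 2.5 mm) (distance of each of peg_1, peg_3 from where it was at the start of the episode above 0.06 m and distance of peg_2 from where it was at the start of the episode above 0.0025 m and distance of each of post_1, post_3, post_2 from where it was at the start of the episode below 0.012 m), for 0.1 s.
2. the binding unit is lifted clear of its pocket (height (world z) of post_2 above 0.11 m), for 0.1 s.
At the end, for the whole second after the job is handed in: the binding unit stands upright (within 3 degrees) and at rest on the red tray's floor, its post within 40 mm of the tray's middle; the two free-running units sit upright in their pockets within 12 mm of where they began (horizontal distance between post_2 and repair_tray_in below 0.04 m and z of post_2 in the frame of repair_tray_in between 0.058 and 0.069 m and angle between each of post_2, post_1, post_3's own z axis and vertical below 0.06 rad and linear speed of wheel_2 below 0.02 m/s and distance of each of post_1, post_3 from where it was at the start of the episode below 0.012 m); the robot touches nothing.
It fails at once if a wheel was pushed or squeezed with more than 20 N (contact force between anything else and wheel_1 above 20 N or contact force between anything else and wheel_2 above 20 N or contact force between anything else and wheel_3 above 20 N).
It fails at once if the binding unit was dropped (moving faster than 0.5 m/s out of the fingers) (linear speed of wheel_2 above 0.5 m/s and contact force between the fingers and anything else below 0.1 N).
It fails at once if a free-running unit was taken out of its pocket (distance of any of post_1, post_3 from where it was at the start of the episode above 0.025 m).
It fails at once if a bystander was moved by more than 20 mm (distance of any of spice_jar_1, kitchen_timer, prep_cup_a from where it was at the start of the episode above 0.02 m).
It also fails if it takes over 72 s, if anything falls off the work surface, if the arm or the gripper's body presses on something with over 40 N, if the wrist force passes 120 N, or if a joint passes its speed limit or range.

ROBOT

A 7-joint arm with a two-finger parallel gripper is mounted at the origin on a cart in front of the work surface, level with it; the furniture and walls round the work are solid. World frame = base frame: x ahead of the robot, y to its left, z up, the work surface at z = 0. Lengths are in m, angles in degrees, forces in N, time in s.
With the tool pointing down it reaches from about 0.425 to 0.925 m from the base axis. Payload 6.8 kg.
Tool frame: the origin (TCP) lies on the centre line of the jaws, within the pads' length; the fingertips stand 14 mm ahead of it and the grasp point (between the pads) lies 5 mm behind it (manip.tip_extent is the distance from the TCP to the fingertips, in m); z points along the fingers, y is the direction in which the jaws open and shut (so a half turn about z gives the same grasp; the last joint's range is limited). The gripper opens to 85 mm and grips with 20 to 120 N. Pads are 22 mm wide; open, the fingers measure 114 mm over their backs; the gripper's body (76 mm by 85 mm) begins 54 mm behind the grasp point. The pads swing forward as they close: fully open they stand 13 mm farther back than shut.
Start: joints at [59.181, 27.33, 1.283, 89.118, -0.659, 63.558, -4.761], TCP at [0.281, -0.614, 0.245] pointing down, gripper open.
Joint ranges: [-169.35, 169.35], [-19.33, 120.38], [-80.79, 83.38], [13.8, 139.57], [-78.32, 258.32], [9.67, 109.79], [-169.56, 169.56]. Speed limits (degrees/s): [136.94, 136.94, 180, 180, 180, 180, 180].

INTERFACE

Orientations are given as [roll, pitch, yaw] about the fixed x, y, z axes, in that order (R = Rz(yaw) Ry(pitch) Rx(roll)).
In Python, from cell import telemetry, get_image, sign_off, nets, manip gives the robot as it stands.
- The arm moves only by the tool drive_tool, never from a script. Its argument "commands" is a list of rows, each a list of 7 numbers: the turn, a rotation vector about the tool's x, y, z in degrees, then the shift along the tool's x, y, z in m, then the finger opening in m, from 0 to 0.0854. A call has 1 to 12 rows; each row shifts and turns the commanded pose from where the row before left it, along the tool's axes as they then stand; what a row does not reach is not made up. A row lasts 1/10 s, in which the tool goes at most 50 mm and 8.59 degrees, less where a joint would pass 70% of its speed; a pose out of reach is approached as far as the arm can. A call is refused whole if a number of a shift passes 0.05 or a number of a turn 8.59, either way. A call with a gripper value outside its range is refused whole. The fingers move at their own pace and stop on an object; the grip force is fixed at half the most. Time passes only in rows, so rows that do not move let the fingers close. It gives the time, the measured TCP pose, the force and the opening at its end, in the units of the state.
- telemetry.state(): the state, without advancing time (a new reading comes with each control period).
- get_image(name): name is "scene" or "top" or "wrist"; returns a dict with "color" (420x560x3 uint8, red, green, blue), "camera_matrix" (3x3 intrinsics, pixels), "eye" and "orientation" of the camera in the world; the wrist camera has in their place "hand_eye" (4x4, takes a point from camera to tool coordinates, whose origin is the TCP and whose axes are the flange's). Camera axes: x right, y up, looking along -z (the intrinsics and any distortion apply to the point x, -y, -z); pixel columns grow to the right and rows downward; lengths in m; the calibration is good to about 2 mm. A picture is of the moment at which its call begins: read the wrist's pose just before it. There is no depth.
- sign_off(): hands the job in, once; it reports no verdict.
Trained networks look in the newest picture that a camera, given by its name, has taken for a name from the list of things; names that differ only in an ending like _2 or _b are one class to them, and where a whole thing is asked for, a point or a joint stands for the part that bears it (a point fixed in the world has none). Each returns a list of dicts, best first, with "p" (0 to 1); they miss things now and then, are a little off and sometimes report something else, mostly with a low value. They report only what shows in the picture. A call takes as long as a camera call.
- nets.outline_of(label, camera): "mask" (420x560 bool, what is visible of it) and "point" ([column, row] in pixels, amid what is visible of it).
The state is a dict: "t": time; "joints": joint angles; "qd": joint speeds; "joint_efforts": joint torques, N m; "tcp_pos": TCP position; "ee_rot": TCP orientation; "force": force on the tool from outside, world axes, zero at the start; "ft_torque": the same for the moment, N m; "opening": opening from 0.0 (shut) to 1.0 (fully open).
Only numpy, scipy, OpenCV 4.12 (cv2) and the standard library are available. Lean on these libraries where they do the work, as an engineer would, in place of code of your own. Each camera call takes 0.05 s, during which the arm holds its last target.

## Working session

There is one attempt and no reset: what is moved stays moved. The work goes in short steps, Python scripts to look and compute and a tool call to move; the robot and the scene stay as the last step left them, time stands still between calls to the robot, and variables do not carry over. Pictures are saved under pics/ and viewed, and the job is handed in when it is done.

Besides the shell and the picture viewer there is one more tool, called after "Request:" as name(argument=value, ...) on one line, values as JSON. drive_tool: Moves the arm, as the interface text tells. Its arguments: {"type":"object","properties":{"commands":{"type":"array"}},"required":["commands"]}

```bash
mkdir -p pics; ls; cat > h.py <<'E'
import numpy as np,cv2,json
from cell import telemetry,get_image,sign_off,nets,manip
E
python3 - <<'E'
from h import *
print(telemetry.state())
for n in ['scene','top','wrist']:
    im=get_image(n); cv2.imwrite(f'pics/{n}0.png',im['color'][:,:,::-1])
    print(n,{k:np.round(v,4).tolist() for k,v in im.items() if k!='color'})
print(manip.tip_extent)
E
```

```text
pics
{'t': 0.0, 'joints': array([59.18262633, 27.37565469,  1.27957596, 89.18013152, -0.65793982,
       63.5584634 , -4.76279472]), 'qd': array([-0.01788192,  0.02281277, -0.10876705, -0.07589627, -0.00542189,
       -0.10630722, -0.00426978]), 'joint_efforts': array([-1.75376795e-04, -5.96443856e+01,  1.60773341e+00, -2.81190741e+01,
        1.24327347e-02,  9.27876681e-03, -6.50831922e-07]), 'tcp_pos': array([ 0.28098483, -0.613091  ,  0.24431381]), 'ee_rot': array([-1.79893445e+02,  8.65454498e-03,  2.46241906e+01]), 'force': array([ 0.14297135, -0.49220102,  0.27071713]), 'ft_torque': array([-0.02067134, -0.00209916, -0.00367803]), 'opening': 1.0006466160518552}
scene {'camera_matrix': [[477.6887, 0.0, 272.6822], [0.0, 477.6887, 206.5155], [0.0, 0.0, 1.0]], 'eye': [-0.0821, -1.394, 0.6865], 'orientation': [67.643, 0.6347, -25.5802]}
top {'camera_matrix': [[472.5967, 0.0, 282.7921], [0.0, 472.5967, 215.6131], [0.0, 0.0, 1.0]], 'eye': [0.3385, -0.0735, 1.3225], 'orientation': [8.8391, 0.819, -91.1259]}
wrist {'camera_matrix': [[321.3247, 0.0, 273.5972], [0.0, 321.3247, 208.9868], [0.0, 0.0, 1.0]], 'hand_eye': [[-0.0001, 0.9524, 0.3049, 0.0788], [1.0, 0.0003, -0.0007, -0.0], [-0.0008, 0.3049, -0.9524, -0.1274], [0.0, 0.0, 0.0, 1.0]]}
0.014
```

View pics/scene0.png

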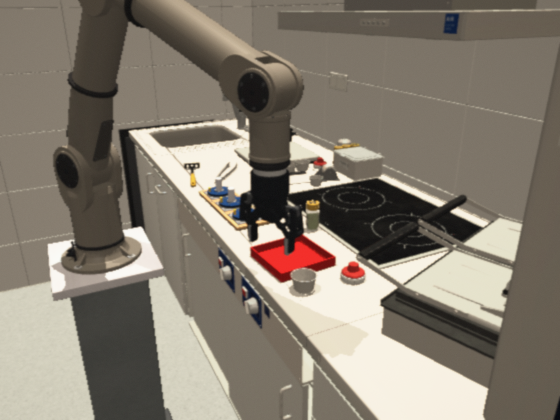

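View pics/top0.png

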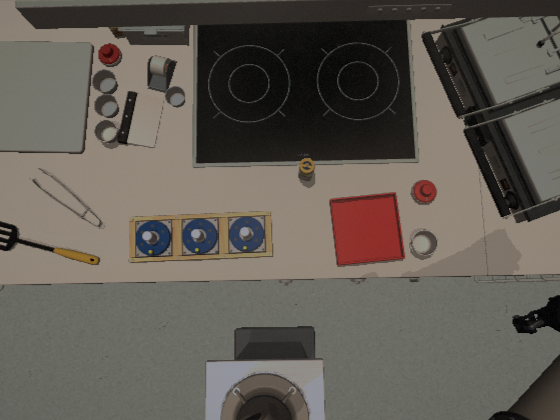

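View pics/wrist0.png

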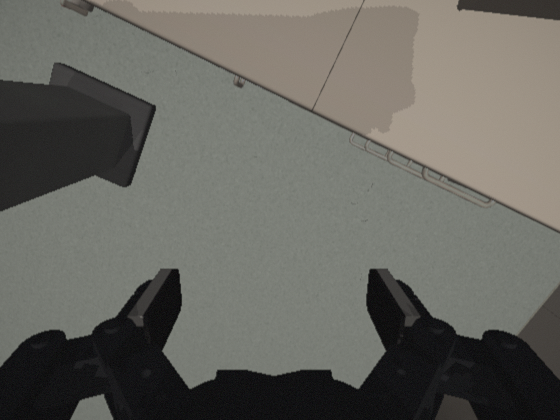

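```bash
cat >> h.py <<'E'
from scipy.spatial.transform import Rotation as R
def cam(im,name,st=None):
    if name=='wrist':
        T=np.eye(4);T[:3,:3]=R.from_euler('xyz',st['ee_rot'],degrees=True).as_matrix();T[:3,3]=st['tcp_pos']
        # hand_eye in tool coords
        return T@im['hand_eye']
    T=np.eye(4);T[:3,:3]=R.from_euler('xyz',im['orientation'],degrees=True).as_matrix();T[:3,3]=im['eye'];return T
def p2w(uv,z,im,T):
    K=im['camera_matrix'];uv=np.atleast_2d(uv).astype(float)
    d=np.c_[(uv[:,0]-K[0,2])/K[0,0],-(uv[:,1]-K[1,2])/K[1,1],-np.ones(len(uv))]@T[:3,:3].T
    s=(z-T[2,3])/d[:,2]; return T[:3,3]+d*s[:,None]
def w2p(P,im,T):
    K=im['camera_matrix'];q=(np.atleast_2d(P)-T[:3,3])@T[:3,:3]
    return np.c_[K[0,2]+K[0,0]*q[:,0]/-q[:,2],K[1,2]-K[1,1]*q[:,1]/-q[:,2]]
E
python3 - <<'E'
from h import *
im=get_image('top');T=cam(im,'top')
for lab,z in [('peg_1',.038),('post_1',.068),('wheel_1',.029),('board',.014),('repair_tray_in',.03),('unit_1',.02),('spice_jar_1',.05),('kitchen_timer',.03),('prep_cup_a',.03)]:
    try:
        for o in nets.outline_of(lab,'top')[:5]:
            m=o['mask'];ys,xs=np.nonzero(m)
            print(lab,round(o['p'],2),np.round(o['point'],1),m.sum(),xs.min(),xs.max(),ys.min(),ys.max(),np.round(p2w([xs.mean(),ys.mean()],z,im,T),4))
            if lab=='board':
                r=cv2.minAreaRect(np.c_[xs,ys].astype(np.float32));print(r,p2w(cv2.boxPoints(r),z,im,T))
    except Exception as e: print(lab,e)
c=im['color'][:,:,::-1]
cv2.imwrite('pics/topz.png',cv2.resize(c[205:270,120:285],None,fx=4.8,fy=4.8,interpolation=cv2.INTER_CUBIC))
E
```

```text
peg_1 0.93 [243.9 236.6] 858 229 263 217 251 [[0.4904 0.0434 0.038 ]]
peg_1 0.84 [156.9 235.3] 886 134 169 220 255 [[0.4855 0.3011 0.038 ]]
peg_1 0.79 [204.7 239.8] 855 182 217 219 252 [[0.4882 0.1708 0.038 ]]
post_1 0.87 [248.8 234.8] 1297 228 265 216 252 [[0.4859 0.0392 0.068 ]]
post_1 0.68 [201.4 236.6] 1342 181 218 218 255 [[0.4841 0.1643 0.068 ]]
post_1 0.68 [151.1 241.4] 1301 135 171 219 256 [[0.4811 0.2884 0.068 ]]
post_1 0.19 [423.5 240.3] 536 411 437 230 255 [[ 0.4542 -0.4333  0.068 ]]
wheel_1 0.92 [198.6 239.9] 860 182 216 219 252 [[0.4881 0.1732 0.029 ]]
wheel_1 0.91 [251.6 236.8] 806 230 262 217 250 [[0.4925 0.0427 0.029 ]]
wheel_1 0.8 [156.1 239.1] 814 135 169 221 254 [[0.486  0.3019 0.029 ]]
board 0.82 [182.7 235.7] 2788 128 272 210 261 [[0.4884 0.175  0.014 ]]
((199.56338500976562, 236.30352783203125), (47.22598648071289, 143.96176147460938), 87.66268920898438) [[ 0.55182503  0.38070242  0.014     ]
 [ 0.55964942 -0.02468212  0.014     ]
 [ 0.4272241  -0.02793784  0.014     ]
 [ 0.41919651  0.37118816  0.014     ]]
board 0.62 [152.3 238.4] 848 135 169 221 255 [[0.4876 
[... 453 characters left out ...]
.014     ]]
repair_tray_in 0.87 [368.9 229.6] 4613 329 404 192 265 [[ 0.4982 -0.2874  0.03  ]]
unit_1 0.92 [247.3 232.1] 1321 228 265 216 252 [[0.4921 0.0428 0.02  ]]
unit_1 0.83 [201.1 236.3] 1296 182 218 218 254 [[0.4887 0.1733 0.02  ]]
unit_1 0.8 [151.7 237.8] 1293 135 171 220 256 [[0.486  0.3023 0.02  ]]
spice_jar_1 0.51 [305.7 170.8] 341 298 314 157 181 [[ 0.666  -0.1252  0.05  ]]
kitchen_timer 0.98 [422.7 193. ] 464 411 435 180 203 [[ 0.5993 -0.4505  0.03  ]]
kitchen_timer 0.52 [155.  238.3] 866 135 169 220 254 [[0.4863 0.3018 0.03  ]]
prep_cup_a 0.86 [425.4 240.4] 529 411 437 230 255 [[ 0.4578 -0.4433  0.03  ]]
prep_cup_a 0.71 [249.8 235. ] 844 229 263 217 250 [[0.4919 0.0442 0.03  ]]
```

View pics/topz.png

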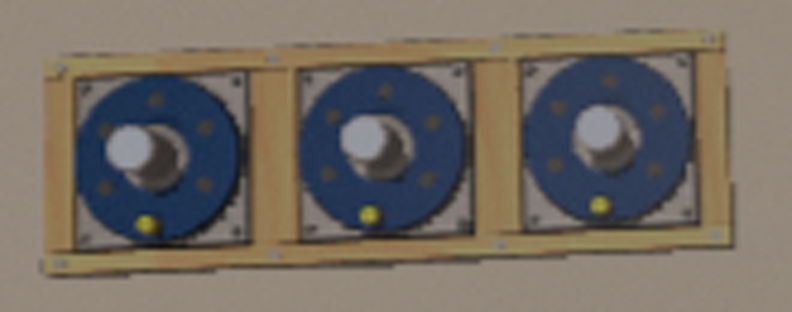

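Request:
drive_tool(commands=[[0,0,0,0.0365,-0.0215,-0.003,0],[0,0,0,0.0365,-0.0215,-0.003,0],[0,0,0,0.0365,-0.0215,-0.003,0],[0,0,0,0.0365,-0.0215,-0.003,0],[0,0,0,0.0365,-0.0215,-0.003,0],[0,0,0,0.0365,-0.0215,-0.003,0],[0,0,0,0.0365,-0.0215,-0.003,0],[0,0,0,0.0365,-0.0215,-0.003,0],[0,0,0,0.0365,-0.0215,-0.003,0],[0,0,8.2,0,0,0,0],[0,0,8.2,0,0,0,0],[0,0,8.2,0,0,0,0]])

```text
t: 1.85
tcp_pos: [0.4995, -0.3005, 0.2725]
ee_rot: [180.0, -0.0, -0.3]
force: [0.0, 0.4, 0.2]
opening: 0.001
```

Request:
drive_tool(commands=[[0,0,0,-0.002,-0.045,0,0],[0,0,0,-0.002,-0.045,0,0],[0,0,0,-0.002,-0.045,0,0],[0,0,0,-0.002,-0.045,0,0],[0,0,0,-0.002,-0.045,0,0],[0,0,0,-0.002,-0.045,0,0],[0,0,0,-0.002,-0.045,0,0],[0,0,0,-0.002,-0.045,0,0],[0,0,0,-0.002,-0.045,0,0],[0,0,0,-0.002,-0.045,0,0],[0,0,0,0,-0.02,0,0],[0,0,0,0,0,0,0]])

```text
t: 3.05
tcp_pos: [0.4784, 0.1732, 0.2726]
ee_rot: [-179.9, -0.0, 0.4]
force: [0.4, -0.9, -0.0]
opening: 0.001
```

```bash
cat > det.py <<'E'
from h import *
import sys
st=telemetry.state();im=get_image('wrist');T=cam(im,'wrist',st)
print(st['t'],st['tcp_pos'],st['ee_rot'],st['force'],np.round(st['joints'],1))
c=im['color'];cv2.imwrite(f'pics/{sys.argv[1]}.png',c[:,:,::-1])
hsv=cv2.cvtColor(c,cv2.COLOR_RGB2HSV)
blue=cv2.inRange(hsv,(100,120,30),(125,255,255))
n,l,s,ce=cv2.connectedComponentsWithStats(blue)
for i in range(1,n):
    if s[i,4]>800:
        cs,_=cv2.findContours((l==i).astype(np.uint8),cv2.RETR_EXTERNAL,cv2.CHAIN_APPROX_NONE)
        hull=cv2.convexHull(max(cs,key=len))[:,0]
        w=p2w(hull,0.029,im,T)[:,:2]
        A=np.c_[2*w,np.ones(len(w))];x=np.linalg.lstsq(A,(w**2).sum(1),rcond=None)[0]
        print('wheel',np.round(x[:2],4),'r',round(float(np.sqrt(x[2]+x[:2]@x[:2])),4),'px',ce[i].round(0))
yel=cv2.inRange(hsv,(24,140,60),(34,255,255))
n,l,s,ce=cv2.connectedComponentsWithStats(yel)
for i in range(1,n):
    if s[i,4]>15: print('yellow',ce[i].round(1),s[i,4],np.round(p2w(ce[i],0.040,im,T)[0,:2],4))
E
python3 - <<'E'
E
python3 det.py w1
```

```text
3.05 [0.4784447  0.17317486 0.27264083] [-1.79895323e+02 -2.94804934e-02  3.79754776e-01] [ 0.41152093 -0.89498248 -0.01851028] [  -8.    11.5  -21.6  108.5    4.7   60.8 -121.1]
wheel [0.4936 0.0455] r 0.047 px [382. 161.]
wheel [0.4906 0.1739] r 0.0468 px [273. 163.]
wheel [0.4877 0.3021] r 0.047 px [165. 164.]
yellow [270.6 203.4] 56 [0.449  0.1769]
yellow [382.2 202.8] 28 [0.4506 0.0466]
yellow [161.2 205.4] 56 [0.4456 0.3052]
```

View pics/w1.png

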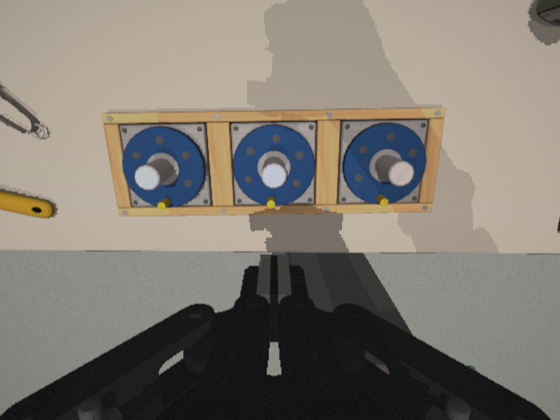

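Request:
drive_tool(commands=[[0,0,0,-0.008,-0.0395,0,0],[0,0,0,-0.008,-0.0395,0,0],[0,0,0,-0.008,-0.0395,0,0],[0,0,0,-0.008,-0.0395,0,0],[0,0,0,0,0,0.045,0],[0,0,0,0,0,0.045,0],[0,0,0,0,0,0.045,0],[0,0,0,0,0,0.045,0],[0,0,0,0,0,0.03,0],[0,0,0,0,0,0,0]])

```text
t: 4.1
tcp_pos: [0.4456, 0.3231, 0.0584]
ee_rot: [179.6, 0.3, -0.1]
force: [-0.5, -0.7, 0.3]
opening: 0.002
```

```bash
python3 det.py w2; python3 -c "
from h import *
import cv2
im=get_image('top');cv2.imwrite('pics/t2.png',cv2.resize(im['color'][200:275,120:285,::-1],None,fx=4.8,fy=4.8,interpolation=cv2.INTER_CUBIC))"
```

```text
4.1 [0.44557525 0.32306656 0.0584205 ] [ 1.79639912e+02  3.34370379e-01 -9.23105639e-02] [-0.49101115 -0.65578388  0.31279822] [ -25.7   31.9  -21.4  112.8   17.9   39.  -148.3]
wheel [0.4877 0.3044] r 0.0466 px [309. 165.]
wheel [0.4907 0.1796] r 0.0452 px [517. 177.]
```

View pics/w2.png

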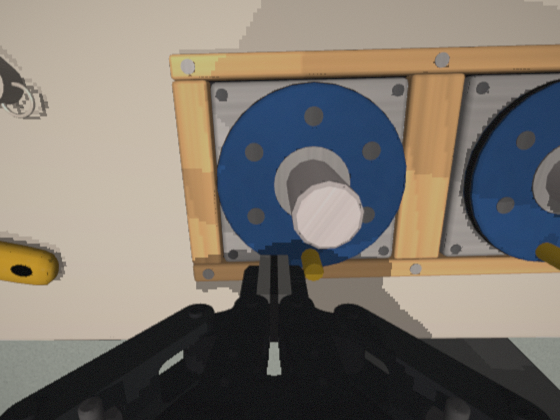

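Request:
drive_tool(commands=[[0,0,0,0.001,-0.006,0,0],[0,0,0,0,0,0.009,0],[0,0,0,0,0,0,0]])

```text
t: 4.5
tcp_pos: [0.4483, 0.3334, 0.0536]
ee_rot: [-180.0, -0.0, 0.0]
force: [-0.8, -0.5, 0.0]
opening: 0.0
```

```bash
python3 det.py w3;python3 -c "
from h import *
im=get_image('top');cv2.imwrite('pics/t3.png',cv2.resize(im['color'][190:275,120:285,::-1],None,fx=4.8,fy=4.8,interpolation=cv2.INTER_CUBIC))"
```

```text
4.5 [0.44826636 0.33342203 0.05361228] [-1.79972888e+02 -4.94902632e-02  3.62741346e-02] [-0.83041218 -0.54688772  0.02745045] [ -26.5   32.7  -21.2  112.1   18.3   38.4 -149.1]
wheel [0.4878 0.3046] r 0.0466 px [330. 171.]
wheel [0.4907 0.1785] r 0.0463 px [533. 195.]
```

View pics/w3.png

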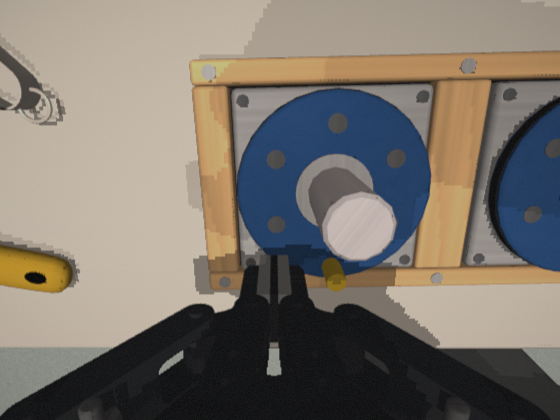

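Request:
drive_tool(commands=[[0,0,0,-0.001,0.003,0.0035,0],[0,0,0,0,0.003,0,0],[0,0,0,0,0.003,0,0],[0,0,-5,-0.0017,0.0036,0,0],[0,0,-5,-0.0017,0.0036,0,0]])

```text
t: 5.1
tcp_pos: [0.444, 0.3167, 0.0499]
ee_rot: [-180.0, -0.0, 10.2]
force: [0.9, 1.0, 0.1]
opening: 0.004
```

```bash
python3 det.py w4
```

```text
5.1 [0.44404732 0.31666294 0.04994978] [-1.79989024e+02 -3.03948267e-02  1.02228003e+01] [0.94332949 1.03107586 0.07328439] [ -23.5   32.5  -23.6  113.9   20.7   37.6 -140.1]
wheel [0.4876 0.3046] r 0.0466 px [313. 168.]
wheel [0.4904 0.1791] r 0.0458 px [517. 229.]
yellow [555.3 318.9] 126 [0.4462 0.1729]
```

View pics/w4.png

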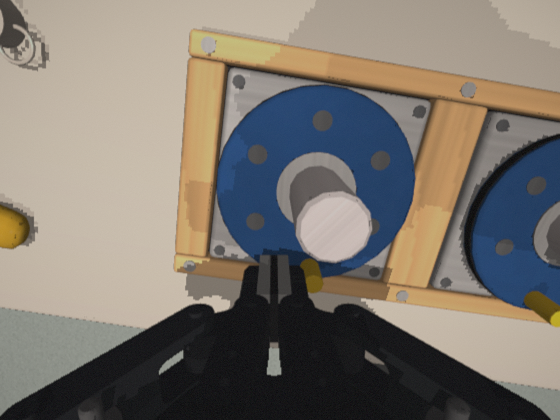

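Request:
drive_tool(commands=[[0,0,-5,-0.0017,0.0036,0,0],[0,0,-5,-0.0017,0.0036,0,0]])

```text
t: 5.35
tcp_pos: [0.4423, 0.3091, 0.05]
ee_rot: [-180.0, -0.0, 20.1]
force: [0.6, -0.1, 0.4]
opening: 0.0
```

```bash
python3 det.py w5
```

```text
5.35 [0.44226556 0.30910698 0.04995634] [-1.79980770e+02 -2.71357907e-02  2.01286137e+01] [ 0.60733575 -0.06491366  0.37829323] [ -20.9   32.6  -26.1  114.5   22.8   37.8 -131.6]
wheel [0.4875 0.3047] r 0.0466 px [313. 168.]
wheel [0.4905 0.1777] r 0.047 px [508. 264.]
yellow [525.6 350.6] 226 [0.4473 0.1707]
```

View pics/w5.png

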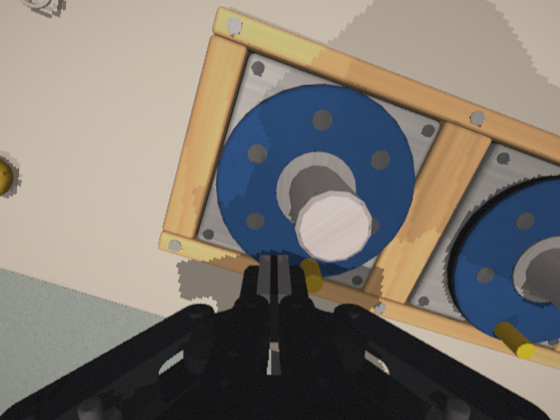

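Request:
drive_tool(commands=[[0,0,-5,-0.0017,0.0036,0,0],[0,0,-5,-0.0017,0.0036,0,0],[0,0,-5,-0.0017,0.0036,0,0],[0,0,-5,-0.0017,0.0036,0,0],[0,0,-5,-0.0017,0.0036,0,0]])

```text
t: 5.9
tcp_pos: [0.4439, 0.2894, 0.0499]
ee_rot: [-180.0, -0.0, 45.0]
force: [-0.2, 0.4, -0.3]
opening: 0.001
```

Request:
drive_tool(commands=[[0,0,-6,-0.002,0.0044,0,0],[0,0,-6,-0.002,0.0044,0,0],[0,0,-6,-0.002,0.0044,0,0],[0,0,-6,-0.002,0.0044,0,0],[0,0,-6,-0.002,0.0044,0,0],[0,0,-6,-0.002,0.0044,0,0],[0,0,-6,-0.002,0.0044,0,0],[0,0,-6,-0.002,0.0044,0,0],[0,0,-6,-0.002,0.0044,0,0]])

```text
t: 6.8
tcp_pos: [0.4733, 0.2593, 0.0498]
ee_rot: [-180.0, 0.0, 99.1]
force: [-0.4, 0.6, 0.7]
opening: -0.0
```

Request:
drive_tool(commands=[[0,0,-6,-0.002,0.0044,0,0],[0,0,-6,-0.002,0.0044,0,0],[0,0,-6,-0.002,0.0044,0,0],[0,0,-6,-0.002,0.0044,0,0],[0,0,-6,-0.002,0.0044,0,0],[0,0,-6,-0.002,0.0044,0,0],[0,0,-6,-0.002,0.0044,0,0],[0,0,-6,-0.002,0.0044,0,0]])

```text
t: 7.6
tcp_pos: [0.5107, 0.2625, 0.0495]
ee_rot: [-179.9, -0.0, 147.1]
force: [-0.2, -0.1, 0.9]
opening: 0.001
```

```bash
python3 det.py w6
```

```text
7.6 [0.51069987 0.26254275 0.04950558] [-1.79923186e+02 -7.10989989e-04  1.47059105e+02] [-0.18519124 -0.07875099  0.86675792] [  5.9  44.8 -54.1 108.5  46.4  52.  -14.4]
wheel [0.4857 0.3041] r 0.0466 px [316. 162.]
wheel [0.4865 0.1775] r 0.0452 px [111. 280.]
```

View pics/w6.png

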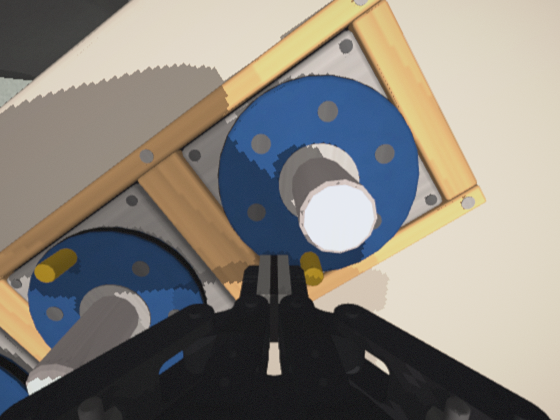

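Request:
drive_tool(commands=[[0,0,0,0,-0.012,0,0],[0,0,0,0,0,-0.04,0],[0,0,0,0,0,-0.04,0],[0,0,0,0,0,-0.02,0],[0,0,8.5,0,0,0,0],[0,0,8.5,0,0,0,0],[0,0,8.5,0,0,0,0],[0,0,8.5,0,0,0,0],[0,0,8.5,0,0,0,0],[0,0,8.5,0,0,0,0],[0,0,8.5,0,0,0,0],[0,0,8.5,0,0,0,0]])

```text
t: 8.85
tcp_pos: [0.5034, 0.2521, 0.1494]
ee_rot: [-180.0, 0.1, 78.5]
force: [0.1, -0.5, -0.3]
opening: -0.001
```

Request:
drive_tool(commands=[[0,0,8.5,0,0,0,0],[0,0,8.5,0,0,0,0],[0,0,8.5,0,0,0,0],[0,0,8.5,0,0,0,0],[0,0,8.5,0,0,0,0],[0,0,8.5,0,0,0,0],[0,0,8.5,0,0,0,0],[0,0,8.5,0,0,0,0],[0,0,8.5,0,0,0,0],[0,0,2.5,0,0,0,0],[0,0,0,0,0,0,0]])

```text
t: 9.95
tcp_pos: [0.5034, 0.2522, 0.1496]
ee_rot: [179.9, 0.0, -0.2]
force: [-0.8, 0.6, -1.0]
opening: 0.001
```

Request:
drive_tool(commands=[[0,0,0,-0.0267,0.0243,0,0],[0,0,0,-0.0267,0.0243,0,0],[0,0,0,0,0,0,0],[0,0,0,0,0,0.035,0],[0,0,0,0,0,0.035,0],[0,0,0,0,0,0.0295,0],[0,0,0,0,0,0,0]])

```text
t: 10.65
tcp_pos: [0.4483, 0.203, 0.0473]
ee_rot: [179.8, 0.3, 0.0]
force: [-1.3, -0.8, 0.5]
opening: 0.002
```

```bash
python3 det.py w7
```

```text
10.65 [0.44828225 0.20297122 0.04726661] [1.79835729e+02 3.45292976e-01 8.03624083e-03] [-1.32321453 -0.83489905  0.48025922] [ -11.5   29.6  -24.7  120.6   21.3   34.4 -141.1]
wheel [0.4907 0.1747] r 0.0466 px [331. 166.]
wheel [0.4877 0.3006] r 0.046 px [ 85. 184.]
wheel [0.4936 0.0488] r 0.0462 px [537. 193.]
yellow [ 75.6 127.5] 472 [0.5188 0.2834]
```

View pics/w7.png

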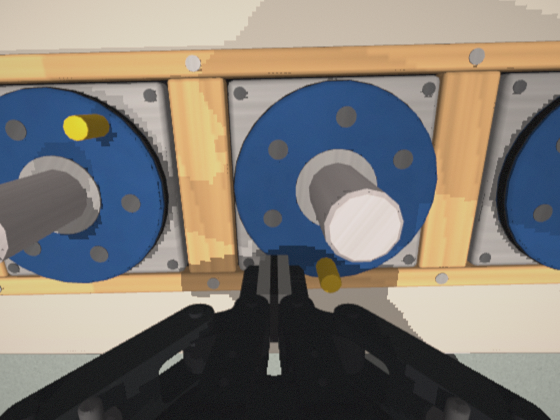

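Request:
drive_tool(commands=[[0,0,0,0,0.003,0,0],[0,0,0,0,0.003,0,0],[0,0,0,0,0.002,0,0],[0,0,-5,-0.0017,0.0036,0,0]])

```text
t: 11.1
tcp_pos: [0.45, 0.1932, 0.0515]
ee_rot: [-179.9, -0.2, 5.1]
force: [0.1, 2.4, -1.1]
opening: -0.001
```

```bash
python3 det.py w8
```

```text
11.1 [0.45002426 0.1932116  0.0514949 ] [-1.79948081e+02 -1.56481464e-01  5.07528371e+00] [ 0.12189352  2.43300248 -1.14590866] [  -9.2   29.   -26.1  121.1   22.3   34.3 -135.9]
wheel [0.4878 0.3015] r 0.0467 px [ 78. 169.]
wheel [0.4907 0.1746] r 0.0466 px [318. 172.]
wheel [0.4933 0.0512] r 0.0441 px [523. 213.]
yellow [ 72.  112.2] 461 [0.5187 0.2834]
```

Request:
drive_tool(commands=[[0,0,-5,-0.0017,0.0036,0,0]])

```text
t: 11.25
tcp_pos: [0.4486, 0.1903, 0.0514]
ee_rot: [-179.9, -0.2, 10.1]
force: [-0.2, 2.8, -0.3]
opening: 0.002
```

Request:
drive_tool(commands=[[0,0,-5,-0.0017,0.0036,0,0]])

```text
t: 11.35
tcp_pos: [0.4473, 0.1865, 0.0513]
ee_rot: [-179.9, -0.2, 15.2]
force: [-0.1, 3.0, -0.3]
opening: 0.001
```

```bash
python3 det.py w9
```

```text
11.35 [0.44733474 0.18652272 0.05134898] [-1.79908012e+02 -1.65153984e-01  1.51703576e+01] [-0.05788337  2.95735414 -0.34614265] [  -6.4   29.1  -28.7  121.7   24.3   34.5 -127.1]
wheel [0.4877 0.3016] r 0.0467 px [ 78. 123.]
wheel [0.4905 0.1741] r 0.0467 px [320. 173.]
wheel [0.4936 0.0481] r 0.0467 px [515. 250.]
yellow [86.2 65. ] 522 [0.5189 0.2832]
yellow [547.  337.5] 232 [0.4501 0.0403]
```

View pics/w9.png

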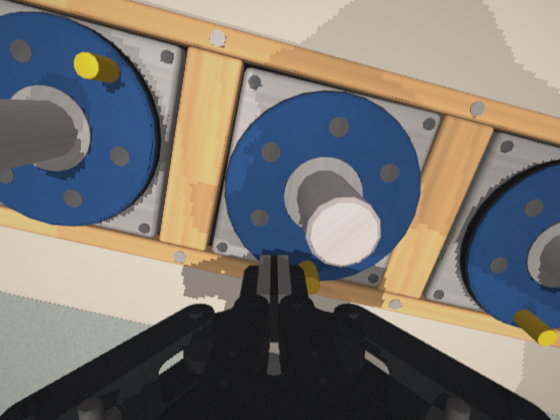

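Request:
drive_tool(commands=[[0,0,-5,-0.0017,0.0036,0,0],[0,0,-4,-0.0014,0.0029,0,0]])

```text
t: 11.6
tcp_pos: [0.4459, 0.1799, 0.0512]
ee_rot: [-179.9, -0.1, 24.1]
force: [-2.5, 4.8, 1.4]
opening: 0.0
```

```bash
python3 det.py w10; python3 -c "
from h import *
print(telemetry.state()['force'],telemetry.state()['t'])"
```

```text
11.6 [0.44586582 0.17985643 0.05120863] [-1.79894487e+02 -1.49157694e-01  2.40908328e+01] [-2.49550433  4.81985697  1.43013577] [  -3.9   29.4  -30.9  122.    26.    34.8 -119.2]
wheel [0.4867 0.2994] r 0.045 px [88. 97.]
wheel [0.4904 0.1742] r 0.0467 px [320. 173.]
wheel [0.4935 0.0479] r 0.0469 px [505. 279.]
yellow [105.8  23.4] 581 [0.5192 0.283 ]
yellow [515.5 364.7] 217 [0.4504 0.0401]
[-1.72788949  5.72626174  2.76469882] 11.65
```

View pics/w10.png

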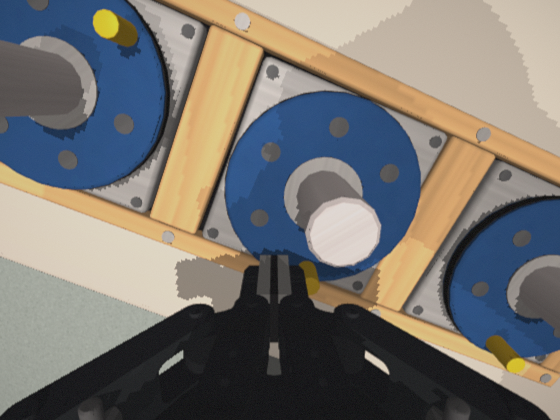

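Request:
drive_tool(commands=[[0,0,0,0.0005,-0.004,0,0],[0,0,0,0,-0.008,0,0],[0,0,0,0,-0.004,-0.02,0],[0,0,0,0,0,-0.04,0],[0,0,0,0,0,-0.04,0],[0,0,8,0,0,0,0],[0,0,8,0,0,0,0],[0,0,8,0,0,0,0],[0,0,0,0,0,0,0]])

```text
t: 12.55
tcp_pos: [0.4392, 0.1932, 0.1505]
ee_rot: [180.0, -0.0, -0.1]
force: [-0.4, -0.1, -0.1]
opening: -0.001
```

```bash
python3 det.py w11
```

```text
12.55 [0.43921546 0.19319385 0.15045546] [ 1.79960731e+02 -1.37590405e-02 -1.20992779e-01] [-0.44206546 -0.07120535 -0.05576617] [  -4.    19.2  -32.   118.7   14.1   45.8 -134.6]
wheel [0.4933 0.0463] r 0.047 px [460. 132.]
wheel [0.4903 0.1736] r 0.0468 px [299. 139.]
wheel [0.4874 0.3022] r 0.047 px [136. 143.]
yellow [147.4 104.6] 161 [0.5192 0.2819]
yellow [313.5 198.9] 125 [0.45   0.1625]
```

View pics/w11.png

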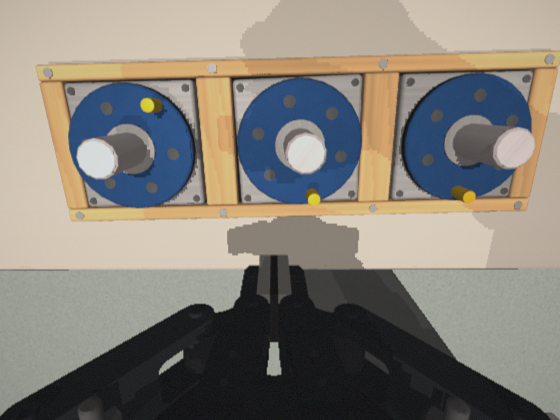

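Request:
drive_tool(commands=[[0,0,0,0.0033,0.03,0,0],[0,0,0,0.0033,0.03,0,0],[0,0,0,0.0033,0.03,0,0],[0,0,0,0.0033,0.0297,0,0],[0,0,0,0,0,0,0],[0,0,0,0,0,0.035,0],[0,0,0,0,0,0.035,0],[0,0,0,0,0,0.03,0],[0,0,0,0,0,0,0],[0,0,0,0,0,0,0]])

```text
t: 13.6
tcp_pos: [0.4525, 0.0741, 0.0505]
ee_rot: [-180.0, 0.1, 0.2]
force: [1.1, -0.1, 0.2]
opening: -0.003
```

```bash
python3 det.py w12
```

```text
13.6 [0.45251201 0.07405707 0.05046933] [-1.79989590e+02  6.92197310e-02  1.59785886e-01] [ 1.14430997 -0.11806509  0.21962785] [   3.9   26.9  -25.1  125.1   21.1   32.1 -126.7]
wheel [0.4937 0.0447] r 0.0466 px [332. 169.]
wheel [0.4906 0.1702] r 0.0462 px [ 89. 179.]
yellow [ 84.1 284.8] 282 [0.4481 0.1665]
```

View pics/w12.png

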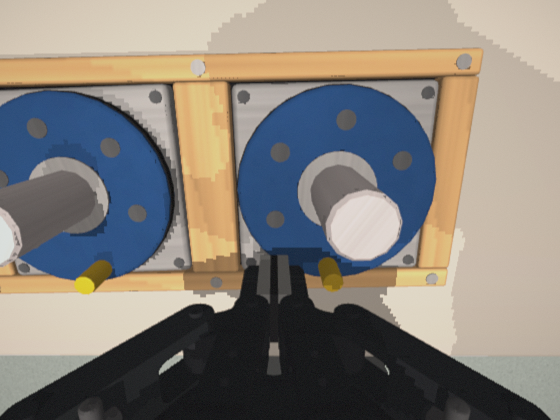

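Request:
drive_tool(commands=[[0,0,0,0,0.003,0,0],[0,0,0,0,0.003,0,0],[0,0,0,0,0.003,0,0],[0,0,-5,-0.0017,0.0036,0,0],[0,0,-5,-0.0017,0.0036,0,0],[0,0,-5,-0.0017,0.0036,0,0]])

```text
t: 14.25
tcp_pos: [0.4491, 0.0528, 0.0509]
ee_rot: [180.0, -0.1, 15.2]
force: [0.3, 0.0, 0.5]
opening: 0.001
```

Request:
drive_tool(commands=[[0,0,-5,-0.0017,0.0036,0,0]])

```text
t: 14.35
tcp_pos: [0.4483, 0.0489, 0.0509]
ee_rot: [180.0, -0.1, 20.2]
force: [-0.0, 0.6, -0.1]
opening: -0.001
```

```bash
python3 det.py w13
```

```text
14.35 [0.44834606 0.04887408 0.05087008] [ 1.79979177e+02 -7.25927749e-02  2.02194265e+01] [-0.02254454  0.58191613 -0.06394888] [  11.    27.2  -30.   125.9   25.2   32.6 -107.5]
wheel [0.49   0.1693] r 0.0454 px [80. 99.]
wheel [0.4935 0.0448] r 0.0466 px [312. 168.]
yellow [ 26.1 195.9] 367 [0.4484 0.1665]
```

View pics/w13.png

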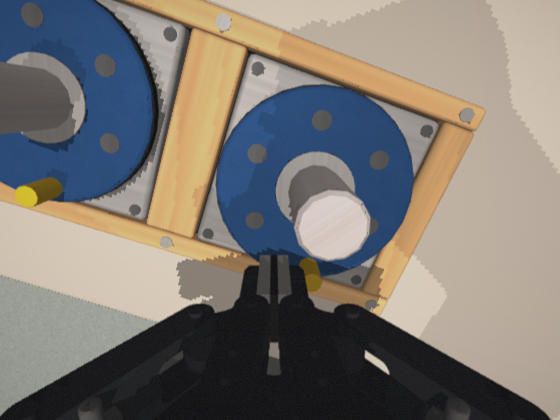

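Request:
drive_tool(commands=[[0,0,-6,-0.002,0.0044,0,0],[0,0,-6,-0.002,0.0044,0,0],[0,0,-6,-0.002,0.0044,0,0],[0,0,-6,-0.002,0.0044,0,0],[0,0,-6,-0.002,0.0044,0,0],[0,0,-6,-0.002,0.0044,0,0],[0,0,-6,-0.002,0.0044,0,0],[0,0,-6,-0.002,0.0044,0,0]])

```text
t: 15.2
tcp_pos: [0.4588, 0.0128, 0.0506]
ee_rot: [180.0, 0.0, 68.1]
force: [-0.7, 0.7, -0.2]
opening: -0.003
```

Request:
drive_tool(commands=[[0,0,-6,-0.002,0.0044,0,0],[0,0,-6,-0.002,0.0044,0,0],[0,0,-6,-0.002,0.0044,0,0],[0,0,-6,-0.002,0.0044,0,0],[0,0,-6,-0.002,0.0044,0,0],[0,0,-6,-0.002,0.0044,0,0],[0,0,-6,-0.002,0.0044,0,0],[0,0,-6,-0.002,0.0044,0,0],[0,0,-6,-0.002,0.0044,0,0],[0,0,-6,-0.002,0.0044,0,0],[0,0,-6,-0.002,0.0044,0,0],[0,0,-6,-0.002,0.0044,0,0]])

```text
t: 16.4
tcp_pos: [0.5114, -0.0001, 0.0504]
ee_rot: [-179.9, 0.0, 140.1]
force: [-0.3, 0.1, -0.3]
opening: 0.001
```

Request:
drive_tool(commands=[[0,0,0,0,-0.005,0,0],[0,0,0,0,-0.01,0,0],[0,0,0,0,0,-0.04,0],[0,0,0,0,0,-0.045,0],[0,0,0,0,0,-0.045,0],[0,0,8.5,0,0,0,0],[0,0,8.5,0,0,0,0],[0,0,8.5,0,0,0,0],[0,0,8.5,0,0,0,0],[0,0,8.5,0,0,0,0],[0,0,6,0,0,0,0],[0,0,0,0,0,0,0]])

```text
t: 17.6
tcp_pos: [0.5009, -0.0118, 0.1803]
ee_rot: [-180.0, 0.1, 91.3]
force: [-0.3, 0.5, -0.3]
opening: -0.003
```

```bash
python3 det.py w14
```

```text
17.6 [ 0.5009399  -0.01184468  0.18033409] [-1.79988444e+02  1.01807961e-01  9.12969175e+01] [-0.33862704  0.47829275 -0.28132963] [ 39.6  25.  -55.9 113.5  25.6  54.7 -27.8]
wheel [0.49   0.1707] r 0.0463 px [264.  11.]
wheel [0.4929 0.0444] r 0.0469 px [264. 129.]
yellow [298.6 169.5] 109 [0.522  0.0158]
```

View pics/w14.png

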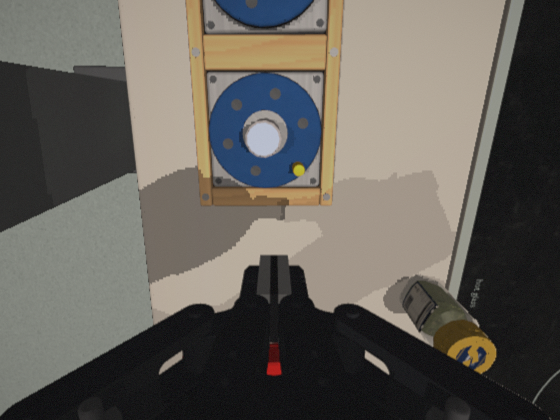

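Request:
drive_tool(commands=[[0,0,8.3,0,0,0,0.085],[0,0,8.3,0,0,0,0.085],[0,0,8.3,0,0,0,0.085],[0,0,8.3,0,0,0,0.085],[0,0,8.3,0,0,0,0.085],[0,0,8.3,0,0,0,0.085],[0,0,8.3,0,0,0,0.085],[0,0,8.3,0,0,0,0.085],[0,0,8.3,0,0,0,0.085],[0,0,8.3,0,0,0,0.085],[0,0,8.3,0,0,0,0.085],[0,0,0,0,0,0,0.085]])

```text
t: 18.85
tcp_pos: [0.5014, -0.0112, 0.1802]
ee_rot: [180.0, 0.0, 0.2]
force: [-0.6, -0.3, -0.2]
opening: 0.997
```

Request:
drive_tool(commands=[[0,0,0,-0.0022,-0.0372,0,0.085],[0,0,0,-0.0022,-0.0372,0,0.085],[0,0,0,-0.0022,-0.0372,0,0.085],[0,0,0,-0.0022,-0.0372,0,0.085],[0,0,0,-0.0022,-0.0372,0,0.085],[0,0,0,0,0,0,0.085],[0,0,0,0,0,0,0.085]])

```text
t: 19.55
tcp_pos: [0.4896, 0.1756, 0.1801]
ee_rot: [180.0, 0.0, 0.6]
force: [-0.3, -0.7, -0.2]
opening: 0.994
```

```bash
python3 det.py w15
```

```text
19.55 [0.48964905 0.17556839 0.18012346] [1.79994883e+02 2.68617901e-02 5.61744606e-01] [-0.34525735 -0.69593019 -0.22814769] [   5.5   21.8  -39.1  111.8   17.2   52.2 -131.8]
wheel [0.494 0.046] r 0.047 px [413. 189.]
wheel [0.4911 0.1733] r 0.0469 px [276. 191.]
wheel [0.4882 0.3019] r 0.047 px [137. 193.]
yellow [147.4 167.5] 108 [0.5183 0.2818]
```

View pics/w15.png

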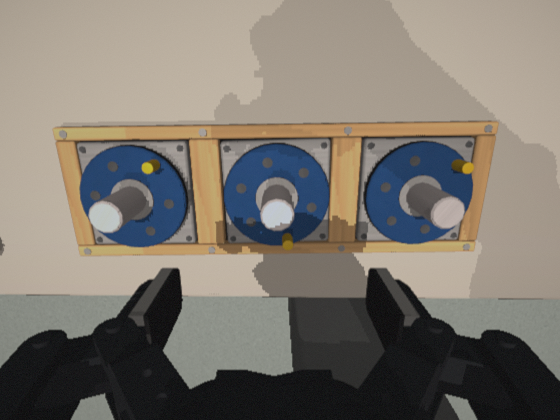

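Request:
drive_tool(commands=[[0,0,0,0.0005,0.0015,0.03,0.085],[0,0,0,0,0,0.03,0.085],[0,0,0,0,0,0.03,0.085],[0,0,0,0,0,0.016,0.085],[0,0,0,0,0,0.01,0.085],[0,0,0,0,0,0,0.085],[0,0,0,0,0,0,0.085]])

```text
t: 20.3
tcp_pos: [0.4913, 0.1736, 0.0651]
ee_rot: [-180.0, -0.1, 0.2]
force: [-0.8, -0.2, -0.3]
opening: 0.993
```

```bash
python3 det.py w16
```

```text
20.3 [0.49126126 0.17363508 0.06512202] [-1.79979025e+02 -6.92188933e-02  2.26889833e-01] [-0.77694839 -0.17658168 -0.30852828] [   0.3   31.3  -33.4  116.3   26.6   39.8 -139.8]
wheel [0.4944 0.0479] r 0.0462 px [485. 238.]
wheel [0.4915 0.1734] r 0.0467 px [275. 236.]
wheel [0.4886 0.2997] r 0.0458 px [ 69. 251.]
yellow [ 54.3 215.6] 286 [0.5174 0.284 ]
```

View pics/w16.png

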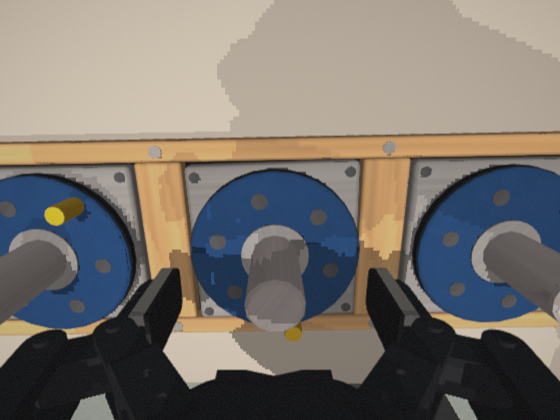

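Request:
drive_tool(commands=[[0,0,0,0,0,0,0.03],[0,0,0,0,0,0,0.02],[0,0,0,0,0,0,0],[0,0,0,0,0,0,0],[0,0,0,0,0,0,0],[0,0,0,0,0,0,0],[0,0,0,0,0,0,0]])

```text
t: 21.05
tcp_pos: [0.4907, 0.1734, 0.0648]
ee_rot: [180.0, -0.0, 0.2]
force: [-1.5, -1.5, 5.0]
opening: 0.287
```

Request:
drive_tool(commands=[[0,0,0,0,0,-0.005,0],[0,0,0,0,0,-0.01,0],[0,0,0,0,0,-0.015,0],[0,0,0,0,0,0,0]])

```text
t: 21.45
tcp_pos: [0.4916, 0.1742, 0.0964]
ee_rot: [-179.9, -0.2, 0.2]
force: [1.1, 0.8, -8.1]
opening: 0.284
```

```bash
python3 det.py w17; python3 -c "
from h import *
im=get_image('scene');cv2.imwrite('pics/s17.png',cv2.resize(im['color'][140:340,160:400,::-1],None,fx=3,fy=3))"
```

```text
21.45 [0.49164466 0.17417674 0.09640433] [-1.79933249e+02 -1.73214981e-01  2.25201660e-01] [ 1.09370951  0.8195912  -8.12124432] [   2.    28.6  -35.3  115.4   24.    43.  -137.7]
wheel [0.4943 0.0465] r 0.0469 px [463. 220.]
wheel [0.4885 0.3015] r 0.0469 px [ 85. 228.]
wheel [0.4779 0.1745] r 0.0556 px [273. 222.]
yellow [ 90.8 198.6] 205 [0.5178 0.2833]
```

View pics/w17.png

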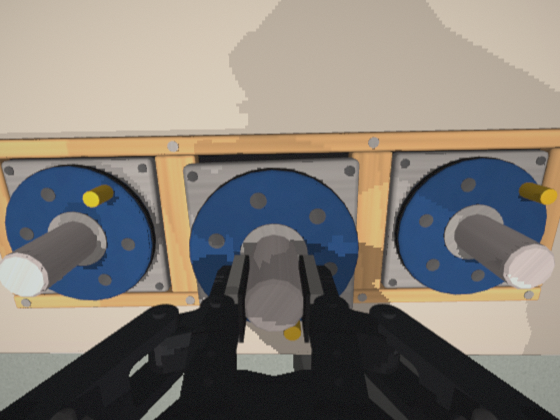

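View pics/s17.png

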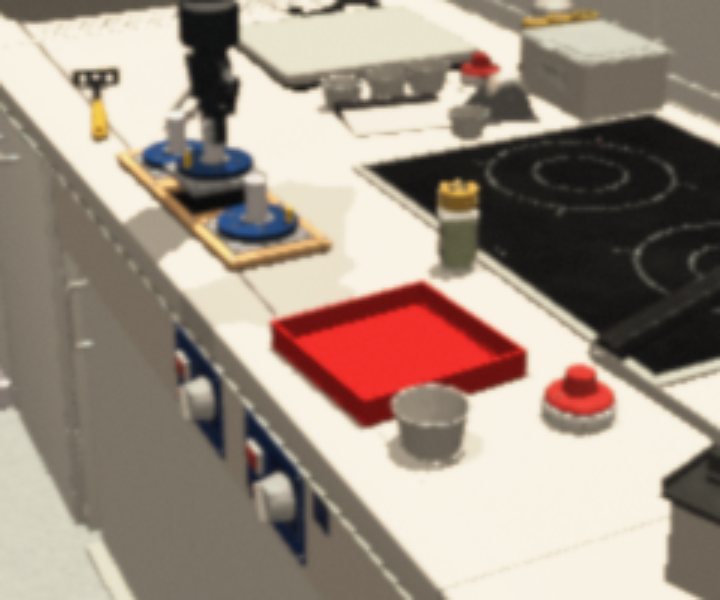

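Request:
drive_tool(commands=[[0,0,0,0,0,-0.02,0],[0,0,0,0,0,-0.03,0],[0,0,0,0,0,-0.03,0],[0,0,0,0,0,-0.02,0],[0,0,0,0,0,-0.01,0],[0,0,0,0,0.01,0,0],[0,0,0,0,0.02,0,0],[0,0,0,0,0.03,0,0],[0,0,0,0,0.03,0,0],[0,0,0,0,0.03,0,0],[0,0,0,0,0.03,0,0],[0,0,0,0,0.03,0,0]])

```text
t: 22.75
tcp_pos: [0.4897, -0.0088, 0.2025]
ee_rot: [180.0, 0.2, 0.2]
force: [0.3, 1.0, -8.2]
opening: 0.28
```

Request:
drive_tool(commands=[[0,0,0,0.001,0.03,0,0],[0,0,0,0.001,0.03,0,0],[0,0,0,0.001,0.03,0,0],[0,0,0,0.001,0.03,0,0],[0,0,0,0.001,0.03,0,0],[0,0,0,0.001,0.03,0,0],[0,0,0,0,0.03,0,0],[0,0,0,0,0.03,0,0],[0,0,0,0,0.02,0,0],[0,0,0,0,0.01,0,0],[0,0,0,0,0,0,0],[0,0,0,0,0,0,0]])

```text
t: 23.95
tcp_pos: [0.4979, -0.2749, 0.2034]
ee_rot: [-179.9, 0.1, 0.3]
force: [-0.2, 1.1, -7.7]
opening: 0.281
```

```bash
python3 det.py w18; python3 - <<'E'
from h import *
st=telemetry.state();im=get_image('wrist');T=cam(im,'wrist',st)
hsv=cv2.cvtColor(im['color'],cv2.COLOR_RGB2HSV)
m=cv2.inRange(hsv,(0,150,40),(6,255,255))|cv2.inRange(hsv,(174,150,40),(180,255,255))
n,l,s,ce=cv2.connectedComponentsWithStats(m)
i=1+np.argmax(s[1:,4]);print(s[i],ce[i])
for z in(0.004,.03):
  x,y,w,h=s[i,:4];print(z,p2w([[x,y],[x+w,y],[x,y+h],[x+w,y+h]],z,im,T)[:,:2].round(3).tolist())
print(st['tcp_pos'],w2p([.498,-.2874,.004],im,T))
t=get_image('top');cv2.imwrite('pics/t18.png',cv2.resize(t['color'][150:280,200:450,::-1],None,fx=3,fy=3))
E
```

```text
23.95 [ 0.49794075 -0.27494075  0.20341136] [-1.79901367e+02  7.83553237e-02  2.86349618e-01] [-0.23434403  1.05337423 -7.72013746] [ 45.8  22.7 -29.3 104.7  13.1  56.  -78.7]
wheel [ 0.4327 -0.2746] r 0.0863 px [273. 222.]
[  181    80   206   188 17257] [301.23428174 137.31077244]
0.004 [[0.6, -0.186], [0.601, -0.381], [0.401, -0.17], [0.403, -0.403]]
0.03 [[0.598, -0.193], [0.599, -0.372], [0.415, -0.178], [0.416, -0.393]]
[ 0.49825884 -0.27452844  0.20375497] [[286.29536693 185.52852602]]
```

View pics/w18.png

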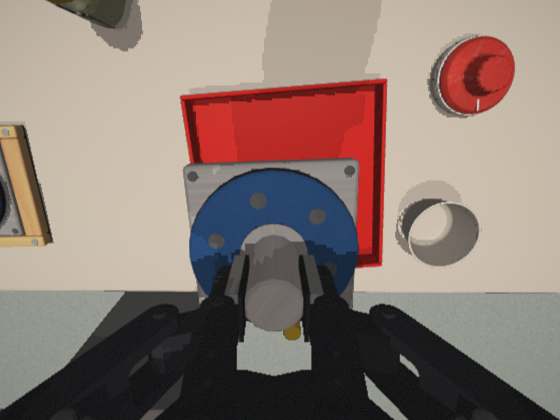

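View pics/t18.png

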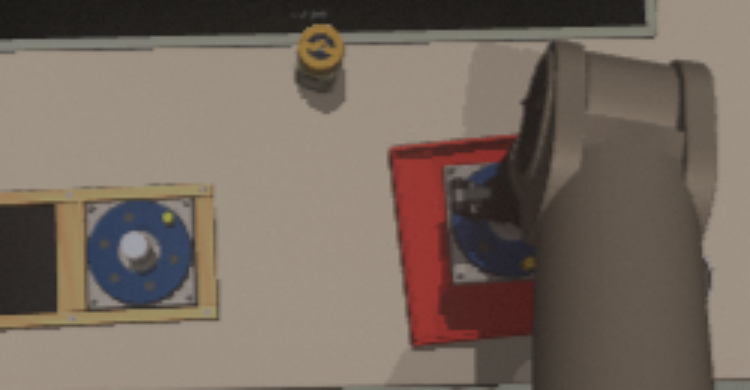

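```bash
python3 - <<'E'
from h import *
st=telemetry.state();im=get_image('wrist');T=cam(im,'wrist',st)
w=p2w([[182,98],[386,80],[381,266]],.03,im,T)[:,:2]
print(w,(w[0]+w[2])/2,np.linalg.norm(w[0]-w[1]),np.linalg.norm(w[1]-w[2]),st['tcp_pos'])
E
```

```text
[[ 0.58370189 -0.19264146]
 [ 0.59969137 -0.37197801]
 [ 0.41897973 -0.38716834]] [ 0.50134081 -0.2899049 ] 0.18004794638630792 0.18134894546857622 [ 0.49857093 -0.27468786  0.20421119]
```

Request:
drive_tool(commands=[[0,0,0,0.001,0.0075,0,0],[0,0,0,0.001,0.007,0,0],[0,0,0,0,0,0.015,0],[0,0,0,0,0,0.025,0],[0,0,0,0,0,0.03,0],[0,0,0,0,0,0.025,0],[0,0,0,0,0,0.015,0],[0,0,0,0,0,0.01,0],[0,0,0,0,0,0.008,0],[0,0,0,0,0,0.004,0],[0,0,0,0,0,0,0],[0,0,0,0,0,0,0]])

```text
t: 25.35
tcp_pos: [0.501, -0.2912, 0.0731]
ee_rot: [180.0, -0.1, 0.2]
force: [-0.1, 0.6, -6.7]
opening: 0.287
```

```bash
python3 -c "
from h import *
im=get_image('scene');cv2.imwrite('pics/s19.png',cv2.resize(im['color'][200:320,220:390,::-1],None,fx=4.5,fy=4.5))"
```

```text
(no output)
```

View pics/s19.png

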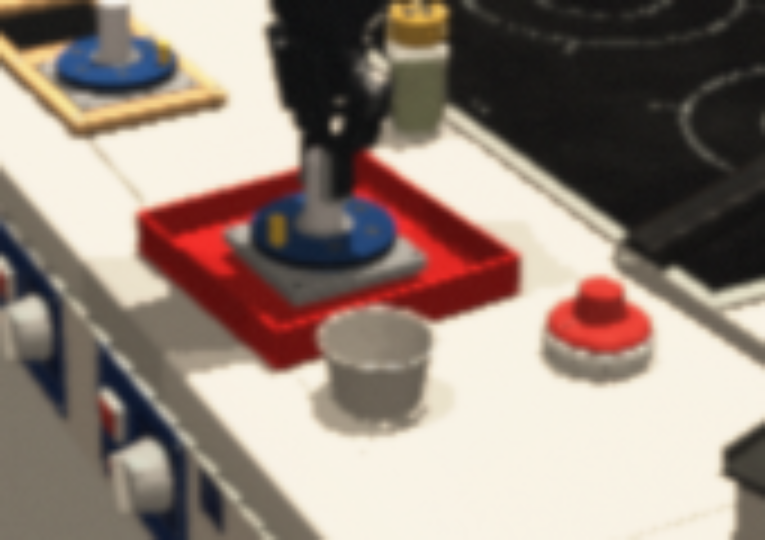

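Over the middle, ~8 mm above the floor. Lower slowly.

Request:
drive_tool(commands=[[0,0,0,0,0,0.002,0],[0,0,0,0,0,0.002,0],[0,0,0,0,0,0.0015,0],[0,0,0,0,0,0,0],[0,0,0,0,0,0,0]])

```text
t: 25.9
tcp_pos: [0.5004, -0.2909, 0.0667]
ee_rot: [-180.0, 0.0, 0.2]
force: [0.0, 0.4, -7.4]
opening: 0.282
```

Request:
drive_tool(commands=[[0,0,0,0,0,0.001,0],[0,0,0,0,0,0.001,0],[0,0,0,0,0,0,0]])

```text
t: 26.2
tcp_pos: [0.5005, -0.2909, 0.0649]
ee_rot: [180.0, -0.0, 0.2]
force: [-0.5, -0.1, -6.1]
opening: 0.286
```

Request:
drive_tool(commands=[[0,0,0,0,0,0.0005,0],[0,0,0,0,0,0,0]])

```text
t: 26.4
tcp_pos: [0.5005, -0.2908, 0.0648]
ee_rot: [180.0, -0.0, 0.2]
force: [-3.1, 1.9, 2.1]
opening: 0.28
```

Request:
drive_tool(commands=[[0,0,0,0,0,0.0005,0],[0,0,0,0,0,0,0]])

```text
t: 26.6
tcp_pos: [0.5005, -0.2908, 0.0648]
ee_rot: [180.0, -0.0, 0.2]
force: [-4.5, 2.5, 7.2]
opening: 0.283
```

Seated (weight transferred, then 7 N upward). Open slowly and retreat.

Request:
drive_tool(commands=[[0,0,0,0,0,-0.0005,0.026],[0,0,0,0,0,0,0.035],[0,0,0,0,0,0,0.05],[0,0,0,0,0,0,0.07],[0,0,0,0,0,0,0.085],[0,0,0,0,0,0,0.085],[0,0,0,0,0,-0.02,0.085],[0,0,0,0,0,-0.04,0.085],[0,0,0,0,0,-0.04,0.085],[0,0,0,0,0,-0.04,0.085],[0,0,0,0,0,0,0.085]])

```text
t: 27.7
tcp_pos: [0.5038, -0.292, 0.2103]
ee_rot: [179.7, -0.5, 0.2]
force: [0.6, -0.3, -0.3]
opening: 0.995
```

Request:
drive_tool(commands=[[0,0,0,0,-0.03,-0.02,0.085],[0,0,0,0,-0.04,0,0.085],[0,0,0,0,-0.04,0,0.085],[0,0,0,0,-0.04,0,0.085],[0,0,0,0,0,0,0.085],[0,0,0,0,0,0,0.085]])

```text
t: 28.3
tcp_pos: [0.4997, -0.1402, 0.224]
ee_rot: [180.0, 0.0, 0.4]
force: [-0.4, 0.4, 0.4]
opening: 0.999
```

```bash
python3 det.py w20; python3 -c "
from h import *
im=get_image('scene');cv2.imwrite('pics/s20.png',cv2.resize(im['color'][170:320,170:390,::-1],None,fx=3.5,fy=3.5))
im=get_image('top');cv2.imwrite('pics/t20.png',cv2.resize(im['color'][150:280,120:450,::-1],None,fx=2.4,fy=2.4))
T=cam(im,'top')
for lab,z in [('wheel_1',.029),('repair_tray_in',.03),('kitchen_timer',.03),('prep_cup_a',.03),('spice_jar_1',.05)]:
  for o in nets.outline_of(lab,'top')[:3]:
    ys,xs=np.nonzero(o['mask']);print(lab,round(o['p'],2),p2w([xs.mean(),ys.mean()],z,im,T).round(4))
"
```

```text
28.3 [ 0.4997189  -0.14021939  0.2240429 ] [1.79980920e+02 1.51240211e-02 3.57147741e-01] [-0.35066131  0.36452017  0.44647157] [ 37.   17.2 -33.6 109.8  11.4  56.3 -91.4]
wheel [ 0.5008 -0.2887] r 0.047 px [414. 181.]
wheel [0.4941 0.0413] r 0.047 px [102. 187.]
yellow [111.4 166.8] 80 [0.5211 0.0183]
yellow [430.4 227.4] 61 [ 0.4597 -0.3031]
wheel_1 0.97 [[ 0.4985 -0.3049  0.029 ]]
wheel_1 0.82 [[0.4915 0.0438 0.029 ]]
wheel_1 0.76 [[0.4858 0.3017 0.029 ]]
repair_tray_in 0.58 [[ 0.5051 -0.3393  0.03  ]]
kitchen_timer 0.8 [[ 0.5989 -0.4516  0.03  ]]
prep_cup_a 0.64 [[ 0.4572 -0.4433  0.03  ]]
spice_jar_1 0.38 [[0.4823 0.2936 0.05  ]]
spice_jar_1 0.34 [[ 0.4964 -0.3007  0.05  ]]
```

View pics/s20.png

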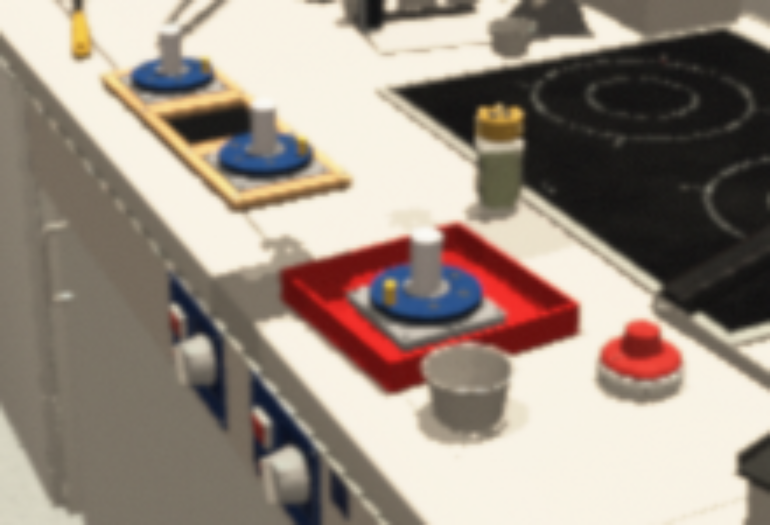

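View pics/t20.png

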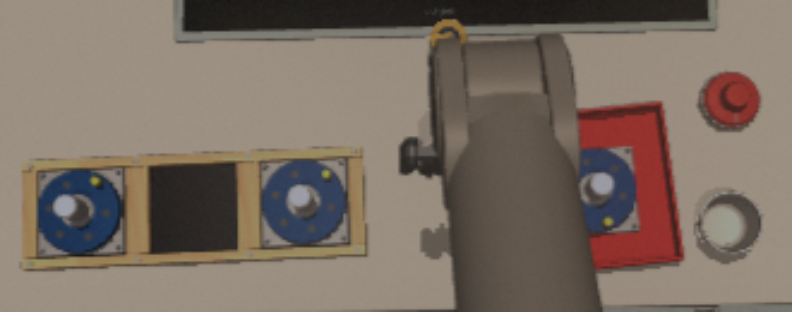

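The binding unit stands flat in the middle of the tray. The other two are in their pockets with their pegs on the far side, and the bystanders have not moved.

```bash
python3 -c "
from h import *
print(sign_off())"
```

```text
the job is handed in; nothing more can be done
None
```

The middle unit on the board was the binding one. It now stands upright in the middle of the red tray, and I handed the job in at about 28 s of the 72 s.

- **Trying the wheels:** I pushed each wheel by its peg with closed fingers.
  - **Left and right wheels:** both ran free, with readings at noise level (about 1 N or less). I turned each about 140°, so its peg ended about 75 mm from where it started.
  - **Middle wheel:** it read 2.4 N at first, and this rose to about 6 N after roughly 20°. I stopped there and backed off.
- **Moving the unit:** I gripped the middle unit by its post, lifted it out and carried it over. I lowered it until the force reading showed the tray carrying its weight, then let go and moved the arm clear.
- **Last checks:**
  - **Binding unit:** the wrist camera puts its wheel centre at (0.501, -0.289). I measured the tray middle at about (0.501, -0.290), and the pictures show the unit flat on the floor.
  - **Free units:** both are in their pockets within about 1 mm of the first top view.
  - **Bystanders:** the kitchen timer and prep cup are within about 1 mm of where they started.
- **Checks that failed or disagreed:**
  - **Network results:** in the last top view the arm hid part of the tray. Its readings there for the tray (y = -0.339) and the moved wheel (y = -0.305) are off, and it did not find the spice jar.
  - **Spice jar:** I checked it only by eye, in the scene picture, where it stands in its place.

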